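# Raise the slide's barrier and send the housing home

### The job

Push the red and white barrier arm of the parts slide up by its black crossbar, past its balance point, so that it stays raised by itself; then push the bearing housing along the slide, through the open gate, until it rests against the yellow end stop. Only push, with the fingertips or the outside of the fingers: do not lift or tip the housing, and leave the other loose things on the bench where they stand.

Things in the scene. Friction and masses are not known exactly. Their poses are not given: they have to be found in the camera images.
- slide: fixed steel channel along its own y axis, open at its -y end. Origin: at bench level, on the channel's centre line under the gate; z up; x points away from the robot (within 0.25 rad). Floor 12 mm above the bench from y = -200 to +175 mm; green rails from |x| = 44 to 56 mm, 32 mm above the bench. A hinge post 90 mm tall stands outside the channel at x = 93 to 127 mm.
- stop_face (a point): middle of the yellow end stop's face, 30 mm above the bench, in the slide's frame at y = +175 mm; the stop closes the channel's +y end and is 50 mm tall
- gate_hinge (a point): the barrier's hinge axis, in the slide's frame at x = 110, y = 0, z = 70 mm; the axis is parallel to the slide's y axis
- barrier (a joint): barrier arm angle, rad: 0 = down on its stop, gate shut; grows as the arm swings up and away from the robot; 1.48 = fully raised, at its stop. With its dark steel counterweight beyond the hinge it falls shut below about 0.67 and falls open by itself beyond that (go to 0.9 to allow for friction). Raising it at the crossbar takes 1 to 4 N.
- crossbar (a point): centre of the round black crossbar at the barrier arm's free end: 24 mm thick, 90 mm long, parallel to the slide's y. Push it up from beneath, on the robot's side. Arm down: 130 mm above the bench, at slide x = -90 mm (200 mm out from and 60 mm above the hinge); it swings about the hinge at 209 mm radius to about 275 mm above the bench. Free air beneath it to the bench.
- blade (a point): middle of the foot of the thin aluminium gate blade that hangs from the barrier's bar (16 mm wide, 18 mm tall, from crossbar to hinge at the crossbar's height). Blade: slide x = -38 to +38 mm, foot 50 mm above the bench; it bars the housing's way until raised. Arm raised: bar and blade stand upright over the hinge post, no nearer than 80 mm to the channel's centre line
- housing: loose grey cast bearing housing in the channel, on the gate's -y side: square foot 76 (x) by 80 (y) mm, 30 mm tall, round boss of 62 mm diameter on it to 72 mm; 0.5 to 0.9 kg. Origin: centre of its underside; axes parallel to the slide's, 6 mm side play each way. Push its flat -y face (40 mm from the origin) low on the foot; home against the stop its origin is at slide y = +135 mm.
- wrench: steel open-ended wrench, 170 mm long, lying flat in front of the slide on the robot's side; loose bystander
- tin: blue-labelled tin, 68 mm across, 85 mm tall, standing behind the slide near its open end; loose bystander, origin under its middle
- jar: jar with a red cap, 64 mm across, 90 mm tall, standing behind the slide near its stop end; loose bystander, origin under its middle
- cleaner: white plastic bottle with red label and cap, 72 mm across, 210 mm tall, to the robot's right; loose bystander, origin under its middle
- screwdriver: screwdriver 200 mm long lying to the robot's right; loose bystander
- mug: blue ceramic mug, 80 mm across, 95 mm tall, to the robot's left; loose bystander, origin under its middle
- flange: rusty round hub flange, 110 mm across, 40 mm tall, lying on the bench to the robot's right; loose bystander, origin under its middle
Not all that is in view belongs to the job. What is shaped like the housing but green or turquoise is not meant.

How it is judged:
On the way, in this order (a step that is already met when the one before it is completed fails the run):
1. the barrier arm stands raised past its balance point, the housing not yet home (value of joint barrier above 1.3 rad and y of housing in the frame of slide below 0.06 m), for 0.2 s.
2. the housing is home against the end stop (y of housing in the frame of slide between 0.128 and 0.142 m and x of housing in the frame of slide between -0.012 and 0.012 m and z of housing in the frame of slide below 0.018 m), for 0.2 s.
At the end, for the whole second after the job is handed in: the barrier stays raised by itself (joint above 1.3 rad) and the housing stands at rest in the channel within 7 mm of the end stop (all of step 2 and value of joint barrier above 1.3 rad and linear speed of housing below 0.02 m/s); the robot touches nothing.
It fails at once if the housing is lifted or carried (15 mm off the channel floor) (height (world z) of housing above 0.027 m).
It fails at once if the housing is tipped (over 0.3 rad) (angle between housing's own z axis and vertical above 0.3 rad).
It fails at once if another loose thing on the bench is shifted by more than 30 mm (distance of any of wrench, tin, jar, cleaner, screwdriver, mug, flange from where it was at the start of the episode above 0.03 m).
It also fails if it takes over 54 s, if anything falls off the work surface, if the arm or the gripper's body presses on something with over 40 N, if the wrist force passes 120 N, or if a joint passes its speed limit or range.

### The arm

A 7-joint arm with a two-finger parallel gripper is mounted at the origin on the work surface. World frame = base frame: x ahead of the robot, y to its left, z up, the work surface at z = 0. Lengths are in m, angles in rad, forces in N, time in s.
With the tool pointing down it reaches from about 0.4 to 0.875 m from the base axis. Payload 19.3 kg.
Tool frame: the origin (TCP) lies midway between the tips of the shut fingers; the grasp point (between the pads) lies 19 mm behind it; x points along the fingers, y is the direction in which the jaws open and shut, and the axes are right-handed (so a half turn about x gives the same grasp; the last joint's range is limited). The gripper opens to 85 mm and grips with 20 to 120 N. Pads are 22 mm wide; open, the fingers measure 114 mm over their backs; the gripper's body (76 mm by 85 mm) begins 54 mm behind the grasp point. The pads swing forward as they close: fully open they stand 13 mm farther back than shut.
Start: joints at [-1.247, 0.521, -0.036, 1.599, 0.021, 1.021, -0.113], TCP at [0.24, 0.577, 0.231] pointing down, gripper open.
Joint ranges: [-2.91, 2.91], [-0.3, 2.13], [-1.5, 1.42], [0.17, 2.43], [-1.26, 4.41], [0.16, 1.93], [-2.52, 2.52]. Speed limits (rad/s): [1.89, 1.89, 2.39, 2.39, 3.01, 3.01, 3.01].

### API

Orientations are given as [roll, pitch, yaw] about the fixed x, y, z axes, in that order (R = Rz(yaw) Ry(pitch) Rx(roll)).
In Python, from workcell import bot gives the robot as it stands. The module is installed in compiled form; this text tells all that it offers.
- The arm moves only by the tool servo_tool, never from a script. Its argument "targets" is a list of rows, each an object of numbers: "x", "y", "z": the shift along the tool's x, y, z as a fraction of full scale; "wx", "wy", "wz": the turn, a rotation vector about the tool's x, y, z as a fraction of full scale. A call has 1 to 12 rows; each row is the pose to reach, as a shift and turn from the pose measured when the call began, along the tool's axes at that moment, turning the shorter way round; what a row does not reach only later rows make up. Full scale, the value 1, is 40 cm for a shift and 360 degrees for a turn. A row lasts 1/8 s, in which the tool goes at most 62.5 mm and 10.7 degrees, less where a joint would pass 70% of its speed; a pose out of reach is approached as far as the arm can. A call with a number of a shift or a turn outside -1 to 1 is refused whole. A call with a gripper value outside its range is refused whole. "grip" is the gripper command: -1 is shut, 1 is fully open, values between are in proportion, set as the call begins (left out, the last holds). The fingers move at their own pace and stop on an object; "squeeze" is the grip in N (left out, the last holds). Time passes only in rows, so rows that repeat a pose let the fingers close. It gives the time, the measured TCP pose, the force and the opening at its end, in the units of the state.
- bot.observe(): the state, without advancing time (a new reading comes with each control period).
- bot.grab_frame(name): name is "scene" or "top" or "wrist"; returns (picture, depth): 384x512x3 uint8, red, green, blue; 384x512 float32, m along the optical axis (not along the pixel's ray), 0 where there is no reading.
- bot.get_calibration(name): a dict with "intrinsics" (3x3 intrinsics, pixels), "k1" (the pictures are not rectified: a ray, as slopes to the right and down, at radius r is drawn at 1 + k1 r^2 times it, then the intrinsics apply), "R" (3x3) and "t" (3): a world point X has camera coordinates R X + t. Camera axes: x right, y down, z forward; pixel columns grow to the right and rows downward; lengths in m; the calibration is good to about 2 mm. A picture is of the moment at which its call begins: read the wrist's pose just before it. get_calibration takes no time and is no camera call; for the wrist camera it gives the pose at the moment of the call.
- bot.job_done(): hands the job in, once; it reports no verdict.
Trained networks look in the newest picture that a camera, given by its name, has taken for a name from the list of things; names that differ only in an ending like _2 or _b are one class to them, and where a whole thing is asked for, a point or a joint stands for the part that bears it (a point fixed in the world has none). Each returns a list of dicts, best first, with "confidence" (0 to 1); they miss things now and then, are a little off and sometimes report something else, mostly with a low value. They report only what shows in the picture. A call takes as long as a camera call. They do not tell look-alikes from the thing itself.
- bot.trace(camera, target): "mask" (384x512 bool, what is visible of it) and "pixel" ([column, row] in pixels, amid what is visible of it).
The state is a dict: "clock": time; "qpos": joint angles; "qd": joint speeds; "joint_efforts": joint torques, N m; "position": TCP position; "tool_rot": TCP orientation; "force": force on the tool from outside, world axes, zero at the start; "moment": the same for the moment, N m; "grip_width": finger opening in m.
Only numpy, scipy, OpenCV 4.12 (cv2) and the standard library are available. Lean on these libraries where they do the work, as an engineer would, in place of code of your own. Each camera call takes 0.05 s, during which the arm holds its last target. There are 200 camera calls.

## Working session

There is one attempt and no reset: what is moved stays moved. The work goes in short steps, Python scripts to look and compute and a tool call to move; the robot and the scene stay as the last step left them, time stands still between calls to the robot, and variables do not carry over. Pictures are saved under pics/ and viewed, on a budget of 10 in all, crops included, one or two more only if the job needs it, and the job is handed in when it is done.

Besides the shell and the picture viewer there is one more tool, called as name(argument=value, ...) on one line, values as JSON. servo_tool: Moves the arm, as the interface text tells. Shift numbers are shares of 40 cm and turn numbers shares of 360 degrees, none past 1 either way. Its arguments: {"type":"object","properties":{"targets":{"type":"array"},"grip":{"type":"number"},"squeeze":{"type":"number"}},"required":["targets"]}

```bash
mkdir -p pics
cat > h.py <<'E'
import numpy as np,cv2
from workcell import bot
def world(name,mask_or_uv,depth,cal=None):
    c=cal or bot.get_calibration(name);K=np.array(c["intrinsics"]);k1=c["k1"]
    uv=np.atleast_2d(mask_or_uv).astype(float)
    z=depth[uv[:,1].astype(int),uv[:,0].astype(int)]
    p=cv2.undistortPoints(uv[:,None],K,np.array([k1,0,0,0.]))[:,0]
    X=np.c_[p*z[:,None],z]
    R=np.array(c["R"]);t=np.array(c["t"])
    return ((X-t)@R)[z>0]
def maskuv(m):
    v,u=np.nonzero(m);return np.c_[u,v]
def save(n,im): cv2.imwrite(f"pics/{n}.png",im[...,::-1])
E
python3 - <<'E'
from h import *
s=bot.observe();print({k:np.round(s[k],3) for k in s})
for cam in("scene","top"):
    im,d=bot.grab_frame(cam);save(cam+"1",im);np.savez(cam+"1",im=im,d=d)
    for n in("housing","barrier","crossbar","slide","blade"):
        for r in bot.trace(cam,n):
            P=world(cam,maskuv(r["mask"]),d)
            print(cam,n,round(r["confidence"],2),np.round(r["pixel"]),len(P),np.round(np.median(P,0),3),np.round(np.percentile(P,[3,97],axis=0),3).tolist())
E
```

```text
{'clock': np.float64(0.0), 'qpos': array([-1.247,  0.522, -0.036,  1.6  ,  0.021,  1.021, -0.113]), 'qd': array([-0.   ,  0.001, -0.001, -0.   ,  0.002, -0.   , -0.001]), 'joint_efforts': array([ 1.0000e-03, -9.2711e+01,  1.9800e+00, -3.6994e+01,  1.8000e-02,
        8.0000e-03,  0.0000e+00]), 'position': array([0.24 , 0.577, 0.231]), 'tool_rot': array([-1.499,  1.57 , -1.893]), 'force': array([0.343, 0.47 , 0.449]), 'moment': array([ 0.012, -0.097, -0.023]), 'grip_width': np.float64(0.085)}
scene housing 0.97 [232. 183.] 539 [ 0.473 -0.052  0.04 ] [[0.421, -0.087, 0.004], [0.488, -0.012, 0.075]]
scene housing 0.77 [213. 257.] 757 [ 0.8   -0.178  0.043] [[0.758, -0.216, 0.008], [0.825, -0.139, 0.075]]
scene housing 0.69 [254. 211.] 564 [ 0.652 -0.005  0.061] [[0.606, -0.039, 0.031], [0.671, 0.033, 0.087]]
scene barrier 0.89 [297. 199.] 1037 [0.698 0.107 0.136] [[0.537, 0.075, 0.061], [0.798, 0.143, 0.15]]
scene crossbar 0.57 [297. 201.] 1063 [0.693 0.107 0.137] [[0.535, 0.071, 0.063], [0.798, 0.143, 0.15]]
scene slide 0.73 [295. 211.] 4072 [0.658 0.108 0.018] [[0.545, -0.08, 0.006], 
[... 333 characters left out ...]
housing 0.63 [263. 230.] 493 [ 0.441 -0.048  0.067] [[0.411, -0.086, 0.023], [0.483, -0.013, 0.077]]
top housing 0.61 [301. 135.] 472 [ 0.764 -0.176  0.065] [[0.733, -0.217, 0.012], [0.812, -0.14, 0.077]]
top barrier 0.62 [217. 152.] 857 [0.687 0.11  0.139] [[0.523, 0.068, 0.013], [0.784, 0.141, 0.151]]
top crossbar 0.62 [220. 153.] 848 [0.684 0.11  0.139] [[0.523, 0.066, 0.074], [0.785, 0.142, 0.151]]
top slide 0.94 [218. 175.] 4389 [0.634 0.119 0.015] [[0.536, -0.076, 0.004], [0.776, 0.287, 0.145]]
top slide 0.6 [216. 149.] 861 [0.688 0.11  0.139] [[0.523, 0.065, 0.012], [0.788, 0.142, 0.151]]
top blade 0.81 [216. 152.] 832 [0.689 0.109 0.139] [[0.523, 0.065, 0.078], [0.786, 0.141, 0.151]]
```

View pics/scene1.png

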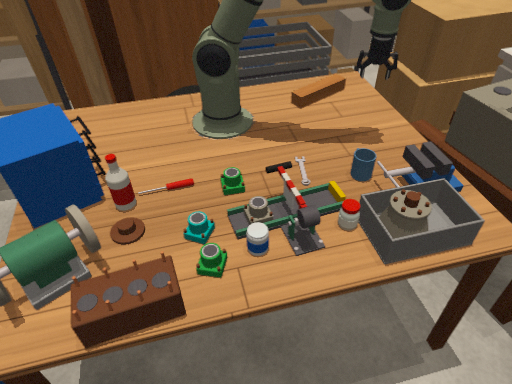

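View pics/top1.png

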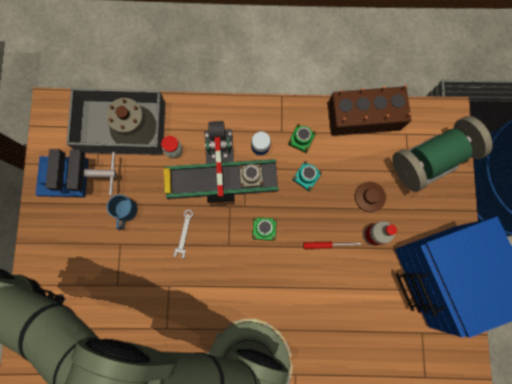

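The housing candidates in the scene view are grey (258,208), green (232,181), green (211,260) and turquoise (199,225). In the top view they are grey (251,175), green (264,229), green (302,137) and turquoise (307,176). The grey one fits, because it sits in the channel; the crop below should confirm it. Next I'll fit the slide frame.

```bash
cat > a.py <<'E'
from h import *
im=np.load("scene1.npz")["im"];a=cv2.resize(im[150:270,190:350],None,fx=4,fy=4,interpolation=cv2.INTER_CUBIC)
save("crop1",a)
for cam in("top","scene"):
    f=np.load(cam+"1.npz");im,d=f["im"],f["d"]
    hsv=cv2.cvtColor(im,cv2.COLOR_RGB2HSV).astype(int)
    V,U=np.mgrid[:384,:512];uv=np.c_[U.ravel(),V.ravel()];ok=d.ravel()>0
    P=np.full((len(uv),3),np.nan);P[ok]=world(cam,uv,d)
    h=hsv.reshape(-1,3)
    box=(P[:,0]>.5)&(P[:,0]<.8)&(P[:,1]>-.13)&(P[:,1]<.34)
    g=P[box&(h[:,0]>50)&(h[:,0]<85)&(h[:,1]>90)&(P[:,2]>.022)&(P[:,2]<.042)]
    r=cv2.minAreaRect((g[:,:2]*1000).astype(np.float32));print(cam,"green",len(g),r)
    print(np.round(cv2.boxPoints(r)))
    y=P[box&(h[:,0]>20)&(h[:,0]<33)&(h[:,1]>150)&(h[:,2]>120)&(P[:,2]>.035)]
    if len(y)>3: print("yellow",len(y),np.round(np.median(y,0),3),np.round(np.percentile(y,[5,95],axis=0),3).tolist())
    k=P[(P[:,0]>.46)&(P[:,0]<.58)&(P[:,1]>0)&(P[:,1]<.2)&(h[:,2]<60)&(P[:,2]>.11)]
    if len(k)>3: print("bar",len(k),np.round(np.mean(k,0),3),cv2.minAreaRect((k[:,:2]*1000).astype(np.float32)))
    b=P[box&(P[:,1]<.06)&(P[:,2]>.078)&(P[:,2]<.095)]
    print("boss top",len(b),np.round(np.mean(b,0),3),cv2.minEnclosingCircle((b[:,:2]*1000).astype(np.float32)))
f=np.load("scene1.npz")
for n in("mug","tin","jar","wrench"):
    bot
E
python3 a.py
```

```text
top green 501 ((621.0390625, 104.55049896240234), (110.11967468261719, 382.6767272949219), 4.887964725494385)
[[550. 291.]
 [582. -91.]
 [692. -81.]
 [660. 300.]]
yellow 138 [0.608 0.291 0.049] [[0.568, 0.282, 0.044], [0.645, 0.301, 0.055]]
bar 176 [0.531 0.098 0.138] ((533.1187133789062, 99.83770751953125), (24.595462799072266, 84.46910095214844), 4.767125606536865)
boss top 487 [ 0.689 -0.015  0.085] ((688.920654296875, -14.299028396606445), 91.90898132324219)
scene green 489 ((662.4672241210938, 99.65718078613281), (182.3522186279297, 376.39080810546875), 5.455672264099121)
[[554. 278.]
 [590. -96.]
 [771. -79.]
 [735. 296.]]
yellow 99 [0.611 0.291 0.05 ] [[0.57, 0.282, 0.047], [0.648, 0.302, 0.054]]
bar 131 [0.541 0.097 0.137] ((540.31982421875, 99.51402282714844), (19.394765853881836, 88.41632843017578), 6.108503341674805)
boss top 489 [ 0.7   -0.018  0.085] ((690.46533203125, -16.365293502807617), 90.66351318359375)
```

View pics/crop1.png

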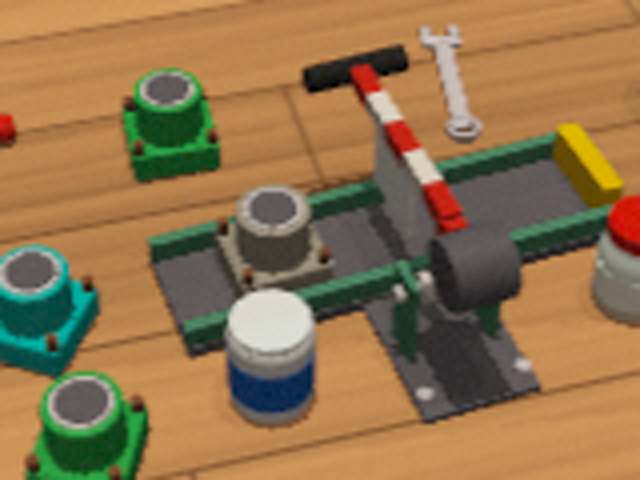

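The crop confirms it: the grey housing in the channel, at crop pixel (275,235), is the target, and the gate ahead of it is shut. The frame estimate is slide origin ≈ (0.622, 0.110) with yaw ≈ 0.085. For the barrier I'll tilt the tool 45° with the fingers half open, straddling the bar.

```bash
cat >> h.py <<'E'
from scipy.spatial.transform import Rotation as Ro
O=np.array([.622,.110,0]);YAW=.085
S=Ro.from_euler("z",YAW)
def tool(tilt,sgn=1): # tilt deg: 0 = pointing down, 90 = pointing along slide x
    a=np.radians(tilt);x=np.array([np.sin(a),0,-np.cos(a)]);y=np.array([0,sgn,0])
    return S*Ro.from_matrix(np.c_[x,y,np.cross(x,y)])
def rows(wps,sgn=1):  # wps: (x,y,z in slide mm, tilt)
    s=bot.observe();R=Ro.from_euler("xyz",s["tool_rot"]);p=s["position"]
    print("clock",s["clock"],"slide pos mm",np.round(S.inv().apply(p-O)*1000,1),"F",np.round(s["force"],1))
    for w in wps:
        d=R.inv().apply(O+S.apply(np.array(w[:3])/1000)-p)/.4
        r=(R.inv()*tool(w[3],sgn)).as_rotvec()/(2*np.pi)
        print(w,"xyz",np.round(d,3),"w",np.round(r,4),"dist mm",round(400*np.linalg.norm(d)),"deg",round(360*np.linalg.norm(r)))
E
python3 - <<'E'
from h import *
for g in(1,-1): rows([(-150,150,230,45),(-103,150,80,45),(-103,0,75,45)],g)
print(Ro.from_euler("xyz",bot.observe()["tool_rot"]).as_matrix().round(2))
for n in("wrench","mug","jar","tin","cleaner","screwdriver"):
    f=np.load("top1.npz")
    for r in bot.trace("top",n)[:1]:
        P=world("top",maskuv(r["mask"]),f["d"]);print(n,round(r["confidence"],2),np.round(S.inv().apply(np.percentile(P,[3,97],axis=0)-O)*1000).tolist())
E
```

```text
clock 0.6 slide pos mm [-341.1  497.9  231.3] F [0.5 0.4 0.4]
(-150, 150, 230, 45) xyz [ 0.003 -0.552  0.825] w [-0.0722 -0.1226  0.0299] dist mm 397 deg 52
(-103, 150, 80, 45) xyz [ 0.378 -0.498  0.929] w [-0.0722 -0.1226  0.0299] dist mm 448 deg 52
(-103, 0, 75, 45) xyz [ 0.391 -0.83   1.102] w [-0.0722 -0.1226  0.0299] dist mm 574 deg 52
clock 0.6 slide pos mm [-341.1  497.9  231.3] F [0.5 0.4 0.4]
(-150, 150, 230, 45) xyz [ 0.003 -0.552  0.825] w [0.3953 0.04   0.1637] dist mm 397 deg 155
(-103, 150, 80, 45) xyz [ 0.378 -0.498  0.929] w [0.3953 0.04   0.1637] dist mm 448 deg 155
(-103, 0, 75, 45) xyz [ 0.391 -0.83   1.102] w [0.3953 0.04   0.1637] dist mm 574 deg 155
[[-0.    0.38  0.92]
 [-0.    0.92 -0.38]
 [-1.   -0.   -0.  ]]
wrench 0.63 [[-258.0, 126.0, -2.0], [-107.0, 154.0, 14.0]]
mug 0.77 [[-154.0, 302.0, -1.0], [-49.0, 368.0, 96.0]]
jar 0.9 [[85.0, 132.0, 10.0], [142.0, 181.0, 94.0]]
tin 0.63 [[76.0, -181.0, 8.0], [140.0, -124.0, 91.0]]
cleaner 0.57 [[-270.0, -545.0, 3.0], [-192.0, -488.0, 213.0]]
screwdriver 0.62 [[-272.0, -381.0, 13.0], [-242.0, -280.0, 30.0]]
```

servo_tool(targets=[{"x":0.003,"y":-0.2,"z":0.3,"wx":-0.024,"wy":-0.041,"wz":0.01},{"x":0.003,"y":-0.4,"z":0.6,"wx":-0.048,"wy":-0.082,"wz":0.02},{"x":0.003,"y":-0.552,"z":0.825,"wx":-0.072,"wy":-0.123,"wz":0.03},{"x":0.003,"y":-0.552,"z":0.825,"wx":-0.072,"wy":-0.123,"wz":0.03},{"x":0.003,"y":-0.552,"z":0.825,"wx":-0.072,"wy":-0.123,"wz":0.03},{"x":0.003,"y":-0.552,"z":0.825,"wx":-0.072,"wy":-0.123,"wz":0.03},{"x":0.003,"y":-0.552,"z":0.825,"wx":-0.072,"wy":-0.123,"wz":0.03},{"x":0.003,"y":-0.552,"z":0.825,"wx":-0.072,"wy":-0.123,"wz":0.03},{"x":0.003,"y":-0.552,"z":0.825,"wx":-0.072,"wy":-0.123,"wz":0.03},{"x":0.003,"y":-0.552,"z":0.825,"wx":-0.072,"wy":-0.123,"wz":0.03},{"x":0.003,"y":-0.552,"z":0.825,"wx":-0.072,"wy":-0.123,"wz":0.03}], grip=0)

```text
clock: 2.28
position: [0.4598, 0.2469, 0.2301]
tool_rot: [0.001, 0.783, 0.084]
force: [-0.2, -0.2, -0.0]
grip_width: 0.0427
```

Run:
```python
from h import *
rows([(-150,150,230,45),(-108,120,80,45),(-108,0,75,45)])
s=bot.observe();print(s["qpos"].round(2),s["grip_width"])
```

```text
clock 2.275 slide pos mm [-150.   150.2  230.1] F [-0.2 -0.2 -0. ]
(-150, 150, 230, 45) xyz [ 0. -0. -0.] w [-0.0002  0.0004  0.0001] dist mm 0 deg 0
(-108, 120, 80, 45) xyz [ 0.339 -0.075 -0.192] w [-0.0002  0.0004  0.0001] dist mm 159 deg 0
(-108, 0, 75, 45) xyz [ 0.348 -0.376 -0.2  ] w [-0.0002  0.0004  0.0001] dist mm 220 deg 0
[-0.98  0.24  0.02  2.43  1.71  0.58 -0.88] 0.04272139302266609
```

servo_tool(targets=[{"x":0.12,"y":-0.03,"z":-0.07},{"x":0.24,"y":-0.05,"z":-0.13},{"x":0.339,"y":-0.075,"z":-0.192},{"x":0.339,"y":-0.075,"z":-0.192},{"x":0.342,"y":-0.175,"z":-0.195},{"x":0.345,"y":-0.275,"z":-0.2},{"x":0.348,"y":-0.376,"z":-0.2},{"x":0.348,"y":-0.376,"z":-0.2},{"x":0.348,"y":-0.376,"z":-0.2},{"x":0.348,"y":-0.376,"z":-0.2}])

```text
$.targets[0]: bad value
```

Run:
```python
from h import *
im,d=bot.grab_frame("scene");a=cv2.resize(im[110:270,190:400],None,fx=3,fy=3,interpolation=cv2.INTER_CUBIC);save("pre",a)
import math
w=[]
for th in np.r_[0:1.11:.11]:
    f=.291+th;cx,cz=110-209*math.cos(f),70+209*math.sin(f)
    k=23/math.sqrt(2);e=30/math.sqrt(2)
    w.append((round(cx-k+e),0,round(cz-k-e),45))
rows([(-108,0,75,45)]+w)
s=bot.observe();print(s["qpos"].round(2),s["grip_width"])
```

```text
clock 2.325 slide pos mm [-150.2  150.6  230. ] F [ 0.6  0.1 -0.5]
(-108, 0, 75, 45) xyz [ 0.348 -0.377 -0.2  ] w [-0.0001  0.0004 -0.    ] dist mm 220 deg 0
(-85, 0, 92, 45) xyz [ 0.359 -0.377 -0.13 ] w [-0.0001  0.0004 -0.    ] dist mm 214 deg 0
(-77, 0, 114, 45) xyz [ 0.334 -0.377 -0.076] w [-0.0001  0.0004 -0.    ] dist mm 204 deg 0
(-67, 0, 135, 45) xyz [ 0.315 -0.377 -0.022] w [-0.0001  0.0004 -0.    ] dist mm 197 deg 0
(-55, 0, 154, 45) xyz [ 0.303 -0.377  0.033] w [-0.0001  0.0004 -0.    ] dist mm 194 deg 0
(-41, 0, 172, 45) xyz [ 0.296 -0.376  0.09 ] w [-0.0001  0.0004 -0.    ] dist mm 195 deg 0
(-24, 0, 188, 45) xyz [ 0.298 -0.376  0.148] w [-0.0001  0.0004 -0.    ] dist mm 201 deg 0
(-6, 0, 203, 45) xyz [ 0.303 -0.376  0.207] w [-0.0001  0.0004 -0.    ] dist mm 210 deg 0
(13, 0, 215, 45) xyz [ 0.316 -0.376  0.261] w [-0.0001  0.0004 -0.    ] dist mm 223 deg 0
(34, 0, 225, 45) xyz [ 0.335 -0.376  0.316] w [-0.0001  0.0004 -0.    ] dist mm 238 deg 0
(55, 0, 233, 45) xyz [ 0.358 -0.376  0.367] w [-0.0001  0.0004 -0.    ] dist mm 255 deg 0
(78, 0, 238, 45) xyz [ 0.39  -0.376  0.417] w [-0.0001  0.0004 -0.    ] dist mm 274 deg 0
[-0.99  0.24  0.02  2.43  1.71  0.58 -0.88] 0.04232844527424746
```

View pics/pre.png

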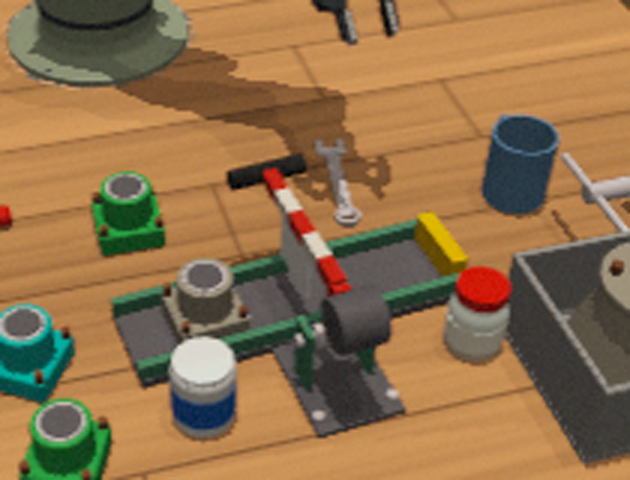

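The move was refused, so nothing has changed: the picture shows the gripper still at the top (355,20) and the gate shut. Rows probably need all six numbers, so I'll resend with them.

servo_tool(targets=[{"x":0.12,"y":-0.03,"z":-0.07,"wx":0,"wy":0,"wz":0},{"x":0.24,"y":-0.05,"z":-0.13,"wx":0,"wy":0,"wz":0},{"x":0.339,"y":-0.075,"z":-0.192,"wx":0,"wy":0,"wz":0},{"x":0.339,"y":-0.075,"z":-0.192,"wx":0,"wy":0,"wz":0},{"x":0.342,"y":-0.175,"z":-0.195,"wx":0,"wy":0,"wz":0},{"x":0.345,"y":-0.275,"z":-0.2,"wx":0,"wy":0,"wz":0},{"x":0.348,"y":-0.376,"z":-0.2,"wx":0,"wy":0,"wz":0},{"x":0.348,"y":-0.376,"z":-0.2,"wx":0,"wy":0,"wz":0},{"x":0.348,"y":-0.376,"z":-0.2,"wx":0,"wy":0,"wz":0},{"x":0.348,"y":-0.376,"z":-0.2,"wx":0,"wy":0,"wz":0}])

```text
clock: 3.58
position: [0.5447, 0.1108, 0.0709]
tool_rot: [-0.002, 0.807, 0.081]
force: [1.0, 1.4, -1.0]
grip_width: 0.0428
```

```bash
cat > b.py <<'E'
from h import *
im,d=bot.grab_frame("scene");a=cv2.resize(im[110:270,190:400],None,fx=3,fy=3,interpolation=cv2.INTER_CUBIC);save("pre2",a)
import math
w=[]
for th in np.r_[0:1.11:.11]:
    f=.291+th;cx,cz=110-209*math.cos(f),70+209*math.sin(f)
    k=23/math.sqrt(2);e=30/math.sqrt(2)
    w.append((round(cx-k+e),0,round(cz-k-e),45))
rows([(-108,0,75,45)]+w)
s=bot.observe();print(s["qpos"].round(2),s["grip_width"])
E
python3 b.py
```

```text
clock 3.625 slide pos mm [-76.1   2.3  71.7] F [ 3.  -7.1 -1.2]
(-108, 0, 75, 45) xyz [-0.061 -0.006 -0.052] w [-0.0005 -0.0033  0.0013] dist mm 32 deg 1
(-85, 0, 92, 45) xyz [-0.052 -0.006  0.019] w [-0.0005 -0.0033  0.0013] dist mm 22 deg 1
(-77, 0, 114, 45) xyz [-0.078 -0.006  0.072] w [-0.0005 -0.0033  0.0013] dist mm 42 deg 1
(-67, 0, 135, 45) xyz [-0.099 -0.006  0.126] w [-0.0005 -0.0033  0.0013] dist mm 64 deg 1
(-55, 0, 154, 45) xyz [-0.112 -0.006  0.181] w [-0.0005 -0.0033  0.0013] dist mm 85 deg 1
(-41, 0, 172, 45) xyz [-0.12  -0.006  0.237] w [-0.0005 -0.0033  0.0013] dist mm 106 deg 1
(-24, 0, 188, 45) xyz [-0.12  -0.006  0.295] w [-0.0005 -0.0033  0.0013] dist mm 127 deg 1
(-6, 0, 203, 45) xyz [-0.116 -0.006  0.354] w [-0.0005 -0.0033  0.0013] dist mm 149 deg 1
(13, 0, 215, 45) xyz [-0.104 -0.005  0.409] w [-0.0005 -0.0033  0.0013] dist mm 169 deg 1
(34, 0, 225, 45) xyz [-0.086 -0.005  0.464] w [-0.0005 -0.0033  0.0013] dist mm 189 deg 1
(55, 0, 233, 45) xyz [-0.064 -0.005  0.516] w [-0.0005 -0.0033  0.0013] dist mm 208 deg 1
(78, 0, 238, 45) xyz [-0.033 -0.004  0.566] w [-0.0005 -0.0033  0.0013] dist mm 227 deg 1
[ 0.58  1.36 -1.49  2.43  2.23  1.55 -0.28] 0.04294977902928246
```

View pics/pre2.png

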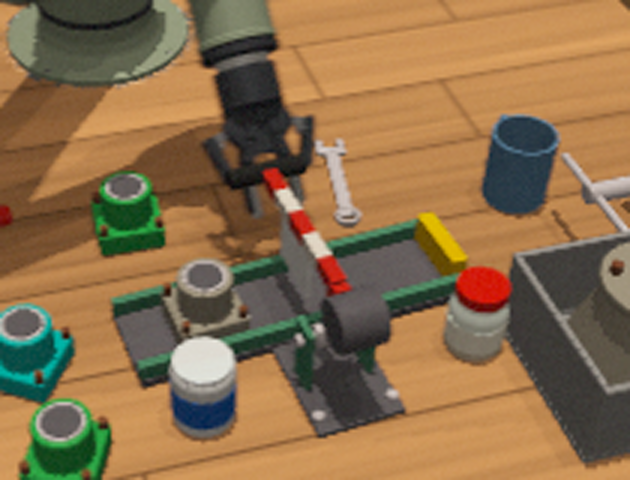

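The picture shows the fingers straddling the bar beneath the crossbar, around (265,190), though the tip is about 30 mm farther forward than asked because of a reach limit. That still works. I'll push along the arc with the crossbar about 45 mm from the tips.

servo_tool(targets=[{"x":-0.01,"y":-0.006,"z":0.01,"wx":0,"wy":-0.003,"wz":0.001},{"x":-0.025,"y":-0.006,"z":0.03,"wx":0,"wy":-0.003,"wz":0.001},{"x":-0.035,"y":-0.006,"z":0.055,"wx":0,"wy":-0.003,"wz":0.001},{"x":-0.045,"y":-0.006,"z":0.08,"wx":0,"wy":-0.003,"wz":0.001},{"x":-0.055,"y":-0.006,"z":0.105,"wx":0,"wy":-0.003,"wz":0.001},{"x":-0.062,"y":-0.006,"z":0.13,"wx":0,"wy":-0.003,"wz":0.001},{"x":-0.07,"y":-0.006,"z":0.155,"wx":0,"wy":-0.003,"wz":0.001},{"x":-0.075,"y":-0.006,"z":0.18,"wx":0,"wy":-0.003,"wz":0.001},{"x":-0.075,"y":-0.006,"z":0.18,"wx":0,"wy":-0.003,"wz":0.001}])

```text
clock: 4.75
position: [0.5779, 0.1061, 0.144]
tool_rot: [-0.0, 0.786, 0.081]
force: [0.2, 0.0, -1.2]
grip_width: 0.043
```

```bash
sed -i 's/pre2/pre3/;s/e=30/e=45/' b.py; python3 b.py
```

```text
clock 4.8 slide pos mm [-44.7  -0.3 143.4] F [-0.2  0.2 -0.9]
(-108, 0, 75, 45) xyz [ 0.009  0.    -0.233] w [-0.0005 -0.0002  0.0004] dist mm 93 deg 0
(-75, 0, 82, 45) xyz [ 0.055  0.    -0.162] w [-0.0005 -0.0002  0.0004] dist mm 69 deg 0
(-67, 0, 103, 45) xyz [ 0.032  0.    -0.111] w [-0.0005 -0.0002  0.0004] dist mm 46 deg 0
(-57, 0, 124, 45) xyz [ 0.013  0.001 -0.056] w [-0.0005 -0.0002  0.0004] dist mm 23 deg 0
(-44, 0, 144, 45) xyz [0.    0.001 0.002] w [-0.0005 -0.0002  0.0004] dist mm 1 deg 0
(-30, 0, 161, 45) xyz [-0.005  0.001  0.057] w [-0.0005 -0.0002  0.0004] dist mm 23 deg 0
(-14, 0, 178, 45) xyz [-0.007  0.001  0.115] w [-0.0005 -0.0002  0.0004] dist mm 46 deg 0
(4, 0, 192, 45) xyz [-0.     0.001  0.172] w [-0.0005 -0.0002  0.0004] dist mm 69 deg 0
(24, 0, 204, 45) xyz [0.014 0.001 0.228] w [-0.0005 -0.0002  0.0004] dist mm 92 deg 0
(44, 0, 214, 45) xyz [0.032 0.002 0.282] w [-0.0005 -0.0002  0.0004] dist mm 113 deg 0
(66, 0, 222, 45) xyz [0.056 0.002 0.335] w [-0.0005 -0.0002  0.0004] dist mm 136 deg 0
(88, 0, 228, 45) xyz [0.084 0.002 0.384] w [-0.0005 -0.0002  0.0004] dist mm 157 deg 0
[ 0.62  1.08 -1.49  2.36  2.08  1.3  -0.29] 0.04267285857837764
```

View pics/pre3.png

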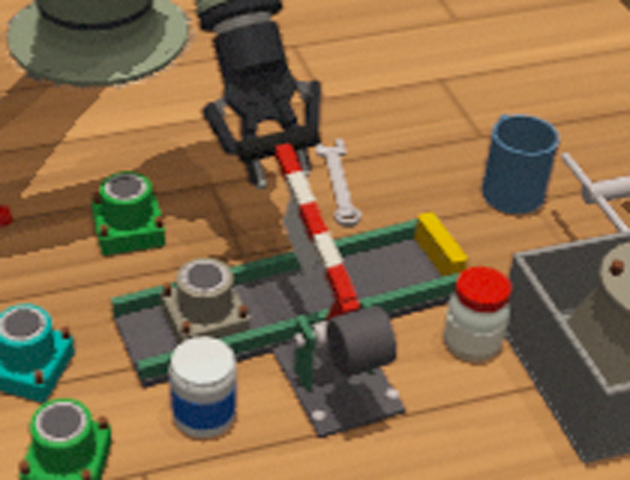

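The barrier is rising as planned, about a third of the way up at (280,145). I'll carry on along the arc to about 1.05 rad.

servo_tool(targets=[{"x":-0.003,"y":0,"z":0.03,"wx":0,"wy":0,"wz":0},{"x":-0.005,"y":0,"z":0.06,"wx":0,"wy":0,"wz":0},{"x":-0.007,"y":0,"z":0.1,"wx":0,"wy":0,"wz":0},{"x":-0.005,"y":0,"z":0.14,"wx":0,"wy":0,"wz":0},{"x":0,"y":0,"z":0.18,"wx":0,"wy":0,"wz":0},{"x":0.01,"y":0,"z":0.22,"wx":0,"wy":0,"wz":0},{"x":0.02,"y":0,"z":0.26,"wx":0,"wy":0,"wz":0},{"x":0.03,"y":0,"z":0.3,"wx":0,"wy":0,"wz":0},{"x":0.045,"y":0,"z":0.335,"wx":0,"wy":0,"wz":0},{"x":0.06,"y":0,"z":0.36,"wx":0,"wy":0,"wz":0},{"x":0.06,"y":0,"z":0.36,"wx":0,"wy":0,"wz":0},{"x":0.06,"y":0,"z":0.36,"wx":0,"wy":0,"wz":0}])

```text
clock: 6.3
position: [0.6956, 0.1156, 0.2278]
tool_rot: [-0.0, 0.787, 0.081]
force: [0.6, -0.7, -0.8]
grip_width: 0.0428
```

```bash
sed -i 's/pre3/pre4/;s/^rows.*/rows([(0,0,250,30),(-40,-120,260,0)])/' b.py; python3 b.py
```

```text
clock 6.35 slide pos mm [ 73.8  -0.6 227.8] F [ 0.1  0.5 -0.3]
(0, 0, 250, 30) xyz [-0.17   0.001 -0.092] w [-0.0004  0.0414  0.0004] dist mm 77 deg 15
(-40, -120, 260, 0) xyz [-0.257 -0.299 -0.144] w [-0.0005  0.1247  0.0002] dist mm 168 deg 45
[ 0.62  0.95 -1.47  2.03  1.87  1.08  0.01] 0.042605316453348564
```

View pics/pre4.png

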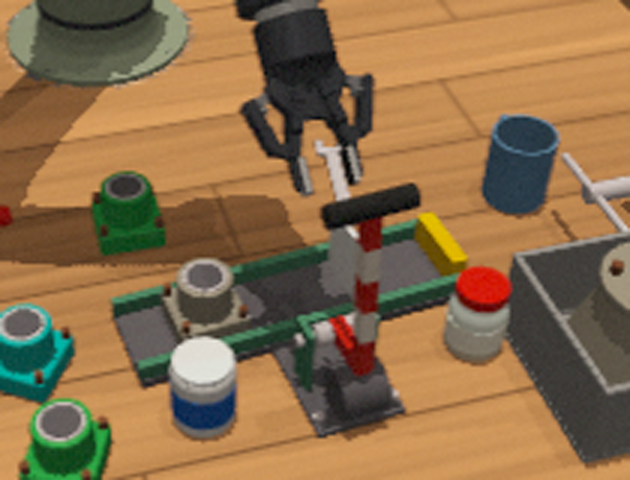

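The barrier now stands fully up, with the crossbar at (370,205) clear of the fingers. Next I'll retreat and reorient to point down behind the housing.

servo_tool(targets=[{"x":-0.1,"y":0,"z":-0.06,"wx":0,"wy":0.015,"wz":0},{"x":-0.2,"y":-0.05,"z":-0.1,"wx":0,"wy":0.03,"wz":0},{"x":-0.24,"y":-0.15,"z":-0.14,"wx":0,"wy":0.055,"wz":0},{"x":-0.257,"y":-0.25,"z":-0.144,"wx":0,"wy":0.08,"wz":0},{"x":-0.257,"y":-0.3,"z":-0.144,"wx":0,"wy":0.1,"wz":0},{"x":-0.257,"y":-0.3,"z":-0.144,"wx":0,"wy":0.125,"wz":0},{"x":-0.257,"y":-0.3,"z":-0.144,"wx":0,"wy":0.125,"wz":0},{"x":-0.257,"y":-0.3,"z":-0.144,"wx":0,"wy":0.125,"wz":0},{"x":-0.257,"y":-0.3,"z":-0.144,"wx":0,"wy":0.125,"wz":0}], grip=-1)

```text
clock: 7.48
position: [0.5918, -0.0133, 0.2601]
tool_rot: [-2.069, 1.57, -1.987]
force: [0.6, -0.6, -0.4]
grip_width: 0.0003
```

```bash
cat > c.py <<'E'
from h import *
im,d=bot.grab_frame("top");t=bot.trace("top","housing")
for r in t:
    P=S.inv().apply(world("top",maskuv(r["mask"]),d)-O)*1000;m=np.median(P,0)
    if abs(m[0])<40: 
        b=P[P[:,2]>74];print("housing",round(r["confidence"],2),"mid",np.round((np.percentile(P,2,axis=0)+np.percentile(P,98,axis=0))/2,1),"boss",len(b),b.mean(0).round(1),"ymin",np.percentile(P[P[:,2]<50],3,axis=0).round())
E
python3 - <<'E'
from h import *
exec(open("c.py").read())
rows([(0,-190,180,0),(0,-190,60,0),(0,-190,26,0)]);print(bot.observe()["qpos"].round(2),bot.observe()["grip_width"])
E
```

```text
housing 0.54 mid [ -19.5 -107.8   53.3] boss 90 [ -17.8 -104.8   85.9] ymin [ -38. -143.   14.]
clock 7.575 slide pos mm [ -40.3 -120.5  260.2] F [-0.8  0.1 -0.1]
(0, -190, 180, 0) xyz [ 0.201 -0.173  0.102] w [-0.0006 -0.0001  0.0001] dist mm 113 deg 0
(0, -190, 60, 0) xyz [ 0.501 -0.173  0.102] w [-0.0006 -0.0001  0.0001] dist mm 216 deg 0
(0, -190, 26, 0) xyz [ 0.586 -0.173  0.102] w [-0.0006 -0.0001  0.0001] dist mm 248 deg 0
[ 0.72  0.79 -1.35  1.62  0.79  1.39  0.92] -5.696842317338724e-05
```

servo_tool(targets=[{"x":0.07,"y":-0.06,"z":0.034,"wx":0,"wy":0,"wz":0},{"x":0.13,"y":-0.12,"z":0.068,"wx":0,"wy":0,"wz":0},{"x":0.201,"y":-0.173,"z":0.102,"wx":0,"wy":0,"wz":0},{"x":0.201,"y":-0.173,"z":0.102,"wx":0,"wy":0,"wz":0},{"x":0.3,"y":-0.173,"z":0.102,"wx":0,"wy":0,"wz":0},{"x":0.4,"y":-0.173,"z":0.102,"wx":0,"wy":0,"wz":0},{"x":0.5,"y":-0.173,"z":0.102,"wx":0,"wy":0,"wz":0},{"x":0.55,"y":-0.173,"z":0.102,"wx":0,"wy":0,"wz":0},{"x":0.586,"y":-0.173,"z":0.102,"wx":0,"wy":0,"wz":0},{"x":0.586,"y":-0.173,"z":0.102,"wx":0,"wy":0,"wz":0},{"x":0.586,"y":-0.173,"z":0.102,"wx":0,"wy":0,"wz":0}])

```text
clock: 8.95
position: [0.6387, -0.0793, 0.027]
tool_rot: [-1.08, 1.57, -0.998]
force: [-0.8, 0.1, 0.1]
grip_width: 0.0001
```

Run:
```python
from h import *
im,d=bot.grab_frame("scene");a=cv2.resize(im[110:270,190:400],None,fx=3,fy=3,interpolation=cv2.INTER_CUBIC);save("push1",a)
rows([(0,-150,26,0),(0,50,26,0),(0,81,26,0)]);print(bot.observe()["qpos"].round(2))
```

```text
clock 9.0 slide pos mm [   0.6 -190.1   27. ] F [ 0.3 -0.4  0.1]
(0, -150, 26, 0) xyz [ 0.002  0.1   -0.002] w [-0.0006  0.0001  0.0002] dist mm 40 deg 0
(0, 50, 26, 0) xyz [ 0.002  0.6   -0.004] w [-0.0006  0.0001  0.0002] dist mm 240 deg 0
(0, 81, 26, 0) xyz [ 0.002  0.678 -0.004] w [-0.0006  0.0001  0.0002] dist mm 271 deg 0
[ 0.68  1.1  -1.12  1.64  1.09  1.14  0.91]
```

View pics/push1.png

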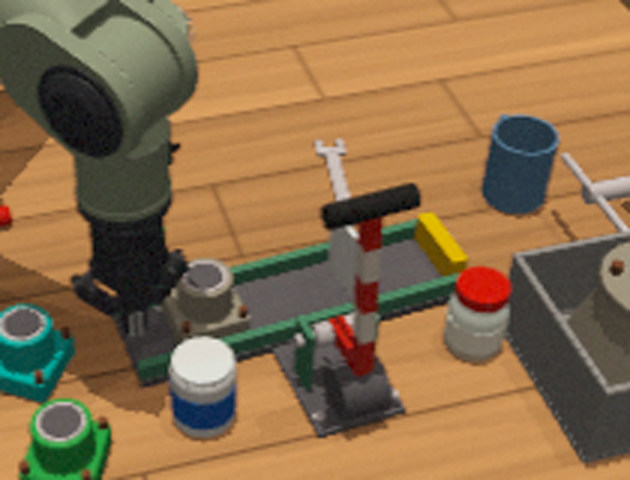

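The view shows the shut fingers in the channel behind the housing at (135,325). The finger knuckles stick out toward the boss, so I'll rise and turn the tool a quarter turn about its axis before pushing. A small test turn first will show which way q7 goes.

servo_tool(targets=[{"x":-0.08,"y":0,"z":0,"wx":0,"wy":0,"wz":0},{"x":-0.16,"y":0,"z":0,"wx":0,"wy":0,"wz":0},{"x":-0.16,"y":0,"z":0,"wx":0.03,"wy":0,"wz":0},{"x":-0.16,"y":0,"z":0,"wx":0.03,"wy":0,"wz":0}])

```text
clock: 9.5
position: [0.639, -0.0795, 0.0921]
tool_rot: [-0.715, 1.568, -0.822]
force: [0.5, -0.4, 0.2]
grip_width: 0.0001
```

Run:
```python
from h import *
rows([(0,-190,90,0)]);print(bot.observe()["qpos"].round(2))
```

```text
clock 9.5 slide pos mm [   0.9 -190.3   92.1] F [ 0.5 -0.4  0.2]
(0, -190, 90, 0) xyz [ 0.005  0.    -0.002] w [-0.0305  0.0003  0.0003] dist mm 2 deg 11
[ 0.69  1.01 -1.15  1.62  0.98  1.2   0.78]
```

servo_tool(targets=[{"x":0,"y":0,"z":0,"wx":0.03,"wy":0,"wz":0},{"x":0,"y":0,"z":0,"wx":0.06,"wy":0,"wz":0},{"x":0,"y":0,"z":0,"wx":0.09,"wy":0,"wz":0},{"x":0,"y":0,"z":0,"wx":0.12,"wy":0,"wz":0},{"x":0,"y":0,"z":0,"wx":0.15,"wy":0,"wz":0},{"x":0,"y":0,"z":0,"wx":0.18,"wy":0,"wz":0},{"x":0,"y":0,"z":0,"wx":0.21,"wy":0,"wz":0},{"x":0,"y":0,"z":0,"wx":0.22,"wy":0,"wz":0},{"x":0.08,"y":0,"z":0,"wx":0.22,"wy":0,"wz":0},{"x":0.165,"y":0,"z":0,"wx":0.22,"wy":0,"wz":0},{"x":0.165,"y":0,"z":0,"wx":0.22,"wy":0,"wz":0}])

```text
clock: 10.88
position: [0.6377, -0.0794, 0.0241]
tool_rot: [-0.951, 1.568, -2.435]
force: [-0.2, 0.7, -0.1]
grip_width: 0.0001
```

Run:
```python
from h import *
_t=tool
import h
h.tool=lambda t,s=1: _t(t,s)*Ro.from_euler("x",np.pi/2)
rows([(0,-150,26,0),(0,50,26,0),(0,83,26,0)]);print(bot.observe()["qpos"].round(2))
```

```text
clock 10.875 slide pos mm [  -0.4 -190.    24.1] F [-0.2  0.7 -0.1]
(0, -150, 26, 0) xyz [-0.005  0.001 -0.1  ] w [0.0002 0.0002 0.0003] dist mm 40 deg 0
(0, 50, 26, 0) xyz [-0.005  0.002 -0.6  ] w [0.0002 0.0002 0.0003] dist mm 240 deg 0
(0, 83, 26, 0) xyz [-0.006  0.002 -0.683] w [0.0002 0.0002 0.0003] dist mm 273 deg 0
[ 0.56  0.97 -0.86  1.64  0.88  0.96 -0.54]
```

servo_tool(targets=[{"x":-0.003,"y":0,"z":-0.05,"wx":0,"wy":0,"wz":0},{"x":-0.003,"y":0,"z":-0.085,"wx":0,"wy":0,"wz":0},{"x":-0.003,"y":0,"z":-0.12,"wx":0,"wy":0,"wz":0},{"x":-0.003,"y":0,"z":-0.16,"wx":0,"wy":0,"wz":0},{"x":-0.003,"y":0,"z":-0.2,"wx":0,"wy":0,"wz":0},{"x":-0.003,"y":0,"z":-0.24,"wx":0,"wy":0,"wz":0},{"x":-0.003,"y":0,"z":-0.28,"wx":0,"wy":0,"wz":0},{"x":-0.003,"y":0,"z":-0.32,"wx":0,"wy":0,"wz":0},{"x":-0.003,"y":0,"z":-0.36,"wx":0,"wy":0,"wz":0},{"x":-0.003,"y":0,"z":-0.4,"wx":0,"wy":0,"wz":0},{"x":-0.003,"y":0,"z":-0.44,"wx":0,"wy":0,"wz":0}])

```text
clock: 12.25
position: [0.6234, 0.0954, 0.0266]
tool_rot: [-0.005, 1.566, -1.49]
force: [1.4, -11.1, 9.8]
grip_width: 0.0001
```

Run:
```python
from h import *
_t=tool
import h
h.tool=lambda t,s=1: _t(t,s)*Ro.from_euler("x",np.pi/2)
im,d=bot.grab_frame("scene");a=cv2.resize(im[110:270,190:400],None,fx=3,fy=3,interpolation=cv2.INTER_CUBIC);save("push2",a)
rows([(0,50,26,0),(0,83,26,0)]);print(bot.observe()["qpos"].round(2))
```

```text
clock 12.3 slide pos mm [ -0.  -11.4  26.8] F [ 0.7 -1.2  0.3]
(0, 50, 26, 0) xyz [ 0.002  0.001 -0.154] w [ 0.0005  0.0003 -0.    ] dist mm 61 deg 0
(0, 83, 26, 0) xyz [ 0.001  0.001 -0.236] w [ 0.0005  0.0003 -0.    ] dist mm 94 deg 0
[ 0.29  0.96 -0.86  1.68  0.88  0.94 -0.84]
```

View pics/push2.png

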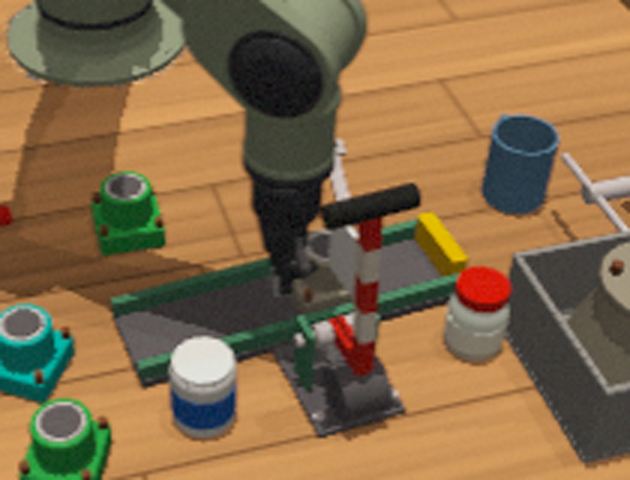

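The housing is under the open gate with the barrier still up. I'll carry on slowly to the stop.

servo_tool(targets=[{"x":0,"y":0.001,"z":-0.035,"wx":0,"wy":0,"wz":0},{"x":0,"y":0.001,"z":-0.07,"wx":0,"wy":0,"wz":0},{"x":0,"y":0.001,"z":-0.1,"wx":0,"wy":0,"wz":0},{"x":0,"y":0.001,"z":-0.13,"wx":0,"wy":0,"wz":0},{"x":0,"y":0.001,"z":-0.16,"wx":0,"wy":0,"wz":0},{"x":0,"y":0.001,"z":-0.18,"wx":0,"wy":0,"wz":0},{"x":0,"y":0.001,"z":-0.195,"wx":0,"wy":0,"wz":0},{"x":0,"y":0.001,"z":-0.205,"wx":0,"wy":0,"wz":0},{"x":0,"y":0.001,"z":-0.215,"wx":0,"wy":0,"wz":0},{"x":0,"y":0.001,"z":-0.223,"wx":0,"wy":0,"wz":0},{"x":0,"y":0.001,"z":-0.23,"wx":0,"wy":0,"wz":0}])

```text
clock: 13.68
position: [0.6158, 0.1895, 0.0275]
tool_rot: [0.318, 1.566, -1.165]
force: [1.5, -11.6, 9.3]
grip_width: -0.0002
```

```bash
cat > m.py <<'E'
from h import *
im,d=bot.grab_frame("scene")
for r in bot.trace("scene","housing"):
    P=S.inv().apply(world("scene",maskuv(r["mask"]),d)-O)*1000
    if abs(np.median(P[:,0]))<60: print(round(r["confidence"],2),len(P),np.percentile(P,[2,50,98],axis=0).round().tolist())
s=bot.observe();print(np.round(S.inv().apply(s["position"]-O)*1000,1),s["force"].round(1),s["clock"])
E
python3 m.py
```

```text
0.91 405 [[-14.0, 90.0, 29.0], [30.0, 128.0, 58.0], [44.0, 165.0, 89.0]]
0.77 673 [[-30.0, -354.0, 8.0], [11.0, -311.0, 41.0], [41.0, -265.0, 75.0]]
[ 0.5 80.2 27.5] [ 2.  -8.1  6. ] 13.775
```

servo_tool(targets=[{"x":0,"y":0,"z":-0.006,"wx":0,"wy":0,"wz":0},{"x":0,"y":0,"z":-0.01,"wx":0,"wy":0,"wz":0},{"x":0,"y":0,"z":-0.01,"wx":0,"wy":0,"wz":0}])

```text
clock: 14.15
position: [0.6162, 0.1921, 0.0277]
tool_rot: [0.316, 1.563, -1.167]
force: [5.4, -13.4, -1.4]
grip_width: 0.0
```

```bash
python3 m.py
```

```text
0.87 375 [[-12.0, 93.0, 30.0], [30.0, 130.0, 55.0], [43.0, 167.0, 87.0]]
0.67 741 [[-36.0, -357.0, 0.0], [9.0, -310.0, 38.0], [41.0, -261.0, 75.0]]
[ 1.2 82.3 27.7] [  6.2 -12.1  -0.6] 14.25
```

servo_tool(targets=[{"x":0,"y":0,"z":-0.006,"wx":0,"wy":0,"wz":0},{"x":0,"y":0,"z":-0.012,"wx":0,"wy":0,"wz":0},{"x":0,"y":0,"z":-0.012,"wx":0,"wy":0,"wz":0}])

```text
clock: 14.62
position: [0.617, 0.1925, 0.0278]
tool_rot: [0.195, 1.556, -1.291]
force: [4.2, -25.3, 3.1]
grip_width: 0.0001
```

```bash
python3 m.py
```

```text
0.74 404 [[-15.0, 92.0, 28.0], [30.0, 130.0, 57.0], [43.0, 168.0, 89.0]]
0.74 731 [[-37.0, -356.0, 4.0], [9.0, -310.0, 40.0], [41.0, -262.0, 75.0]]
[ 2.  82.6 27.8] [  5.2 -23.1   3.4] 14.725
```

The force doubled with no further travel, so the housing is against the stop. I'll back off, rise and take a look.

servo_tool(targets=[{"x":0,"y":0,"z":0.03,"wx":0,"wy":0,"wz":0},{"x":0,"y":0,"z":0.09,"wx":0,"wy":0,"wz":0},{"x":0,"y":0,"z":0.2,"wx":0,"wy":0,"wz":0},{"x":0,"y":0,"z":0.3,"wx":0,"wy":0,"wz":0},{"x":-0.1,"y":0,"z":0.4,"wx":0,"wy":0,"wz":0},{"x":-0.2,"y":0,"z":0.5,"wx":0,"wy":0,"wz":0},{"x":-0.3,"y":0,"z":0.6,"wx":0,"wy":0,"wz":0},{"x":-0.35,"y":0,"z":0.7,"wx":0,"wy":0,"wz":0},{"x":-0.35,"y":0,"z":0.7,"wx":0,"wy":0,"wz":0},{"x":-0.35,"y":0,"z":0.7,"wx":0,"wy":0,"wz":0}])

```text
clock: 15.98
position: [0.6399, -0.0834, 0.1718]
tool_rot: [0.217, 1.557, -1.268]
force: [-0.3, -0.2, 0.2]
grip_width: -0.0
```

Run:
```python
exec(open("m.py").read())
t,d2=bot.grab_frame("top")
for r in bot.trace("top","housing"):
    P=S.inv().apply(world("top",maskuv(r["mask"]),d2)-O)*1000
    if abs(np.median(P[:,0]))<60: print("top",round(r["confidence"],2),((np.percentile(P,2,axis=0)+np.percentile(P,98,axis=0))/2).round(1))
save("end",np.hstack([cv2.resize(im[110:270,190:400],None,fx=2,fy=2),cv2.resize(t[110:270,130:310],None,fx=2,fy=2)]))
```

```text
0.97 459 [[-16.0, 93.0, 29.0], [28.0, 125.0, 64.0], [43.0, 166.0, 88.0]]
0.62 683 [[-30.0, -356.0, 4.0], [10.0, -312.0, 40.0], [41.0, -265.0, 76.0]]
[   1.4 -193.8  171.4] [-0.6  0.4 -1. ] 16.075
top 0.85 [  1.3 128.   57. ]
```

View pics/end.png

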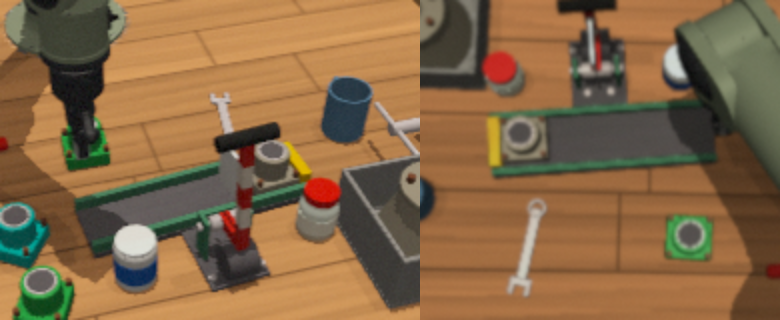

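Run:
```python
from h import *
for cam in("top","scene"):
    im,d=bot.grab_frame(cam);hsv=cv2.cvtColor(im,cv2.COLOR_RGB2HSV).reshape(-1,3).astype(int)
    V,U=np.mgrid[:384,:512];uv=np.c_[U.ravel(),V.ravel()];P=np.full((len(uv),3),np.nan)
    P[d.ravel()>0]=S.inv().apply(world(cam,uv,d)-O)*1000
    box=(abs(P[:,0])<42)&(P[:,1]>70)&(P[:,1]<210)
    y=P[box&(hsv[:,0]>20)&(hsv[:,0]<33)&(hsv[:,1]>150)&(hsv[:,2]>100)&(P[:,2]>40)]
    b=P[box&(P[:,2]>76)&(P[:,1]<170)]
    f=P[box&(P[:,2]>33)&(P[:,2]<50)&(hsv[:,1]<110)&(P[:,1]<172)]
    print(cam,"yellow y",np.percentile(y[:,1],[3,50,97]).round(1),"boss",len(b),((np.percentile(b,2,axis=0)+np.percentile(b,98,axis=0))/2).round(1),"foot y",np.percentile(f[:,1],[2,98]).round(1))
```

```text
top yellow y [172.2 180.9 190.8] boss 253 [  2.8 131.   83.8] foot y [ 91.8 168.3]
scene yellow y [172.4 182.7 191.7] boss 189 [  8.  131.1  82.4] foot y [ 93.3 167.5]
```

```bash
python3 -c "
from workcell import bot
print(bot.job_done(), bot.observe()['clock'])"
```

```text
the job is handed in; nothing more can be done
the job is handed in; nothing more can be done
```

The job is handed in: the barrier stands raised by itself and the housing is home against the yellow end stop, at about 16.5 s of the 54 s allowed. No verdict was reported.

- **Barrier:** I pushed the crossbar up from beneath with half-open fingers straddling the bar, the tool tilted 45°. It went past balance, and the last picture shows it still fully raised. I did not measure its angle in numbers.
- **Housing:** I pushed it low on its -y face with shut fingers, through the open gate to the stop. There the force rose from about 12 N to 25 N with no further travel.
- **Last checks:** Both cameras put the housing centre at slide y ≈ 131 mm and the stop face at about 172 mm. That leaves a gap of about 1 mm, against the 7 mm allowed. The home position should read 135 mm, so my estimate of the slide frame is probably 3 mm or so off along y.
- **Disagreement:** The housing's x offset measured 2.8 mm from the top camera and 8 mm from the scene camera. The scene view is biased by its slant, and the side play is at most 6 mm. Both are inside the ±12 mm limit.
- **Other things on the bench:** They look unmoved in the last picture, but I did not measure them again. The cleaner, screwdriver and flange were outside that crop, and the arm was not working near them.
- **Along the way:** One move was refused for missing turn values. One approach ended about 30 mm too far forward because of a reach limit. Neither caused any harm.

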